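# Clamp an anchor nut plate with the guarded knob

## Task

Lay the anchor nut plate flat, nut upwards, in the open bay of the bench clamp, lengthwise between the jaw and the anvil, and let go of it. Then reach down through the round opening of the guard and turn the recessed knob clockwise until the jaw holds the plate finger-tight: a jaw force of about 12 N, never above 25 N. Don't lean on the guard, leave the jar, the puller and the grommets where they are, and finish with the hand clear and the plate still clamped.

Things in the scene. Friction and masses are not known exactly. Their poses are not given: they have to be found in the camera images.
- nutplate: loose steel anchor nut plate, 0.18 to 0.34 kg: flange 40 (x) x 70 (y) x 8 mm with a hexagonal nut on its middle, 26 mm across flats, 22 mm tall (top 30 mm above the underside). Origin: centre of the underside; z up. Two flats of the nut face +x and -x: grip the nut along the plate's x. Starts flat on the bench, nut up; either end may go to the jaw.
- fixture: the bench clamp, bolted down, 320 mm long (y -130 to +190 mm). Origin at bench level. Along its own y: anvil at the -y end, open bay, jaw, and the 140 x 140 mm knob housing centred at y = +115 mm. Bed 50 mm wide (x), 20 mm high. The anvil is an adjustable block locked with its face 40 to 50 mm on the -y side of the bay's middle; its setting is not reported.
- bay (a point): middle of the bay on top of the bed (20 mm above the bench, y = -39 mm of the clamp); axes parallel to the clamp's. The plate goes here, its y along this y; at the start at least 5 mm are free at either end. Closing pushes it 5 to 15 mm toward -y, to the anvil. Jaw and anvil are 36 mm wide, 25 mm above the bed; the bay is open above and on its x sides.
- jaw: steel jaw with a sprung rubber pad; moves 12 mm toward the clamp's -y per rad of knob. Its origin is at the clamp's origin when the knob reads 0; the pad's face is then 43 mm on the +y side of the bay's middle. Pad spring 6 N per mm, 7 mm travel: once the plate is against the anvil each further 0.1 rad of knob adds about 7 N; 12 N needs about 0.17 rad.
- knob_grip (a point): point on the vertical axis of the recessed knob, 66 mm above the bench, at gripping height; its x runs along the knob's black grip bar and turns with it. Bar 44 mm long, 14 mm thick, 40 to 78 mm above the bench (top 13 mm below the guard's top), on a round 52 mm steel skirt whose top is 40 mm above the bench.
- knob (a joint): knob angle, rad, clockwise from above, 0 to 3.0; at 0 the bar lies along the clamp's x. Starts at 0 to 0.2; tight at 1.2 to 2.1, perhaps two grasps. Resists either way with 0.26 N m of constant drag, which holds it where it is left, plus 0.012 N m per N of jaw force against tightening: at standstill the drag may read either sign, so judge the signed rise over free turning (+0.14 N m at 12 N).
- guard: fixed 140 x 140 mm steel guard plate over the knob, 6 mm thick, top 91 mm above the bench, with a round opening 108 mm in diameter (fingers fully spread may not fit) centred on the knob's axis. Origin: centre of its underside (85 mm above the bench). Between guard and housing are four corner posts.
- jar: bystander: green glass jar with a black cap, 64 mm diameter, 95 mm tall; origin under its centre. Do not move.
- puller: bystander: cotter-pin puller with a red enamel handle, about 185 mm long, lying down; origin under it. Do not move.
- grommet0: bystander: brass grommet, 30 mm outside diameter, 7 mm tall; origin under its centre. Do not move.
- grommet1: bystander: a second grommet like the first. Do not move.
There are look-alikes about, which are no part of the job. There is more than one size of the nutplate; the job needs the largest.

How it is judged (in metres and radians):
On the way, in this order (a step that is already met when the one before it is completed fails the run):
1. the nut plate lies flat on the bed of the bay, let go, not yet clamped (x of nutplate in the frame of bay between -0.012 and 0.012 m and y of nutplate in the frame of bay between -0.02 and 0.01 m and z of nutplate in the frame of bay between -0.003 and 0.003 m and angle between nutplate's own z axis and vertical below 0.06 rad and angle between the y axis of nutplate and the y axis of bay, either way round below 0.15 rad and contact force between nutplate and the fingers below 0.1 N and contact force between nutplate and jaw below 2 N), for 0.2 s.
2. the jaw presses the plate against the anvil with at least 6 N (x of nutplate in the frame of bay between -0.012 and 0.012 m and y of nutplate in the frame of bay between -0.02 and 0.01 m and z of nutplate in the frame of bay between -0.003 and 0.003 m and angle between nutplate's own z axis and vertical below 0.06 rad and angle between the y axis of nutplate and the y axis of bay, either way round below 0.15 rad and contact force between nutplate and jaw above 6 N), for 0.2 s.
At the end, for the whole second after the job is handed in: The nut plate lies flat in the bay (between 20 mm toward the anvil and 10 mm toward the jaw from the middle, within 12 mm of the centre line, square within 0.15 rad), held by the jaw with 6 to 20 N, plate and knob at rest, hand clear (all of step 2 and contact force between nutplate and jaw below 20 N and linear speed of nutplate below 0.005 m/s and velocity of joint knob between -0.02 and 0.02 rad/s); the robot touches nothing.
It fails at once if the jaw presses the plate with more than 25 N (contact force between nutplate and jaw above 25 N).
It fails at once if the guard is leant on with more than 15 N (contact force between guard and anything else above 15 N).
It fails at once if the jar, the puller or a grommet is moved by more than 20 mm (distance of any of jar, puller, grommet0, grommet1 from where it was at the start of the episode above 0.02 m).
It also fails if it takes over 72 s, if anything falls off the work surface, if the arm or the gripper's body presses on something with over 40 N, if the wrist force passes 120 N, or if a joint passes its speed limit or range.

## Robot

A 7-joint arm with a two-finger parallel gripper is mounted at the origin on the work surface. World frame = base frame: x ahead of the robot, y to its left, z up, the work surface at z = 0. Lengths are in m, angles in degrees, forces in N, time in s.
With the tool pointing down it reaches from about 0.4 to 0.875 m from the base axis. Payload 19.3 kg.
Tool frame: the origin (TCP) lies at the very end of the fingers, on their centre line; the grasp point (between the pads) lies bot.pinch_z behind it (bot.pinch_z is the distance from the TCP to the grasp point, in m); z points along the fingers, y is the line along which they close (so a half turn about z gives the same grasp; the last joint's range is limited). The gripper opens to 85 mm and grips with 20 to 120 N. Pads are 22 mm wide; open, the fingers measure 114 mm over their backs; the gripper's body (76 mm by 85 mm) begins 54 mm behind the grasp point. The pads swing forward as they close: fully open they stand 13 mm farther back than shut.
Start: joints at [63.128, 29.874, -2.08, 91.645, 1.215, 58.505, -6.463], TCP at [0.243, -0.576, 0.204] pointing down, gripper open.
Joint ranges: [-166.77, 166.77], [-17.47, 122.26], [-85.68, 81.53], [9.62, 139.38], [-72.42, 252.41], [9.2, 110.78], [-144.41, 144.41]. Speed limits (degrees/s): [108.29, 108.29, 136.94, 136.94, 172.46, 172.46, 172.46].

## Interface

Orientations are given as [roll, pitch, yaw] about the fixed x, y, z axes, in that order (R = Rz(yaw) Ry(pitch) Rx(roll)).
In Python, from plant import bot gives the robot as it stands.
- The arm moves only by the tool apply_moves, never from a script. Its argument "steps" is a list of rows, each an object with "slide": the shift along the tool's x, y, z normalised to -1 to 1, where 1 is 0.15 m, a list of three; "dr": the turn, a rotation vector about the tool's x, y, z normalised to -1 to 1, where 1 is 180 degrees, a list of three. A call has 1 to 20 rows; each row is the pose to reach, as a shift and turn from the pose commanded when the call began, along the tool's axes at that moment, turning the shorter way round; what a row does not reach only later rows make up. A row lasts 1/10 s, in which the tool goes at most 50 mm and 8.59 degrees, less where a joint would pass 70% of its speed; a pose out of reach is approached as far as the arm can. A call with a number of a shift or a turn outside -1 to 1 is refused whole. A call with a gripper value outside its range is refused whole. "hand" is the closure, from 0 (fully open) to 1 (shut), set as the call begins (left out, the last holds). The fingers move at their own pace and stop on an object; "squeeze" is the grip in N (left out, the last holds). Time passes only in rows, so rows that repeat a pose let the fingers close. It gives the time, the measured TCP pose, the force, the opening and the grip force at its end, in the units of the state.
- bot.get_obs(): the state, without advancing time (a new reading comes with each control period).
- bot.read_camera(name): name is "scene" or "top" or "wrist"; returns the picture (384x512x3 uint8, red, green, blue); there is no depth.
- bot.camera_model(name): a dict with "fx", "fy", "cx", "cy" (pixels), "distortion" ([k1, k2, p1, p2, k3] as OpenCV has them; the pictures are not rectified), "rvec" (rotation vector, rad) and "tvec" (3), from world to camera coordinates, as OpenCV has them. Camera axes: x right, y down, z forward; pixel columns grow to the right and rows downward; lengths in m; the calibration is good to about 2 mm. A picture is of the moment at which its call begins: read the wrist's pose just before it. camera_model takes no time and is no camera call; for the wrist camera it gives the pose at the moment of the call.
- bot.hand_in(): hands the job in; it is judged then, once.
The state is a dict: "time": time; "joint_positions": joint angles; "qvel": joint speeds; "effort": joint torques, N m; "eef_pos": TCP position; "eef_rot": TCP orientation; "ft_force": force on the tool from outside, world axes, zero at the start; "ft_torque": the same for the moment, N m; "grip_width": finger opening in m; "finger_force": force on a finger pad.
Only numpy, scipy, OpenCV 4.12 (cv2) and the standard library are available. Lean on these libraries where they do the work, as an engineer would, in place of code of your own. Each camera call takes 0.05 s, during which the arm holds its last target. There are 200 camera calls.

## Working session

There is one attempt and no reset: what is moved stays moved. The work goes in short steps, Python scripts to look and compute and a tool call to move; the robot and the scene stay as the last step left them, time stands still between calls to the robot, and variables do not carry over. Pictures are saved under pics/ and viewed, at most 10 in all, crops included, and the job is handed in when it is done.

Besides the shell and the picture viewer there is one more tool, called after "Emit:" by a JSON object that holds its "op" and its "data", one argument or row to a line. apply_moves: Moves the arm, as the interface text tells. Scaled input: -1 to 1 covers 0.15 m each way for a shift and 180 degrees each way for a turn. Its arguments: {"type":"object","properties":{"steps":{"type":"array"},"hand":{"type":"number"},"squeeze":{"type":"number"}},"required":["steps"]}

```bash
mkdir -p pics; ls; python3 - <<'E'
from plant import bot
import cv2
print(bot.get_obs(), bot.pinch_z)
for n in ("top","scene"):
    m=bot.camera_model(n); print(n,m)
    cv2.imwrite(f"pics/{n}0.png",cv2.resize(bot.read_camera(n)[:,:,::-1],(800,600),interpolation=cv2.INTER_CUBIC))
E
```

```text
pics
{'time': 0.0, 'joint_positions': array([63.12829062, 29.91014899, -2.08189319, 91.67064858,  1.21469959,
       58.50491452, -6.46314452]), 'qvel': array([0.04202253, 0.05293391, 0.03174909, 0.09998247, 0.0384592 ,
       0.00030894, 0.03287965]), 'effort': array([ 3.87241471e-04, -9.27129936e+01,  1.97998300e+00, -3.69930625e+01,
        1.77989923e-02,  8.24909192e-03, -5.30180409e-05]), 'eef_pos': array([ 0.24253214, -0.57565019,  0.20393444]), 'eef_rot': array([-1.79936488e+02,  4.25970136e-03,  2.28491777e+01]), 'ft_force': array([-0.02571187,  0.10830453,  0.40734215]), 'ft_torque': array([ 0.00649763, -0.04750487, -0.03433846]), 'finger_force': 0.0, 'grip_width': 0.08526813129667123} 0.0187
top {'fx': 463.5370476742018, 'fy': 463.5370476742018, 'cx': 265.7950706211579, 'cy': 189.30905314126682, 'distortion': array([-0.04078333,  0.        ,  0.        ,  0.        ,  0.        ]), 'rvec': array([ 2.12540214, -2.1260259 ,  0.17570006]), 'tvec': array([-0.10601306,  0.64919943,  1.16829416])}
scene {'fx': 488.72566972918975, 'fy': 488.72566972918975, 'cx': 262.68796857516105, 'cy': 192.5248337497835, 'distortion': array([0.0401944, 0.       , 0.       , 0.       , 0.       ]), 'rvec': array([ 2.17104767,  0.6028041 , -0.27287773]), 'tvec': array([-0.50652304, -0.20923531,  1.32388945])}
```

View pics/top0.png

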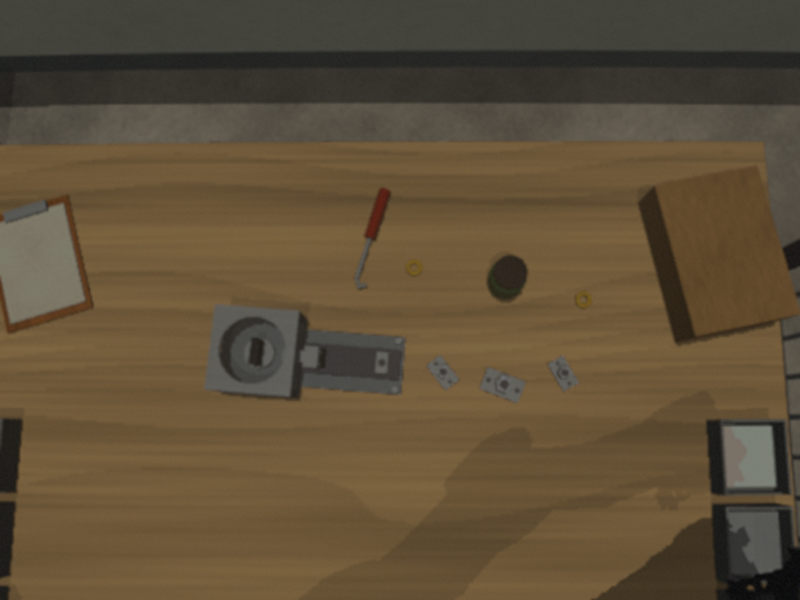

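View pics/scene0.png

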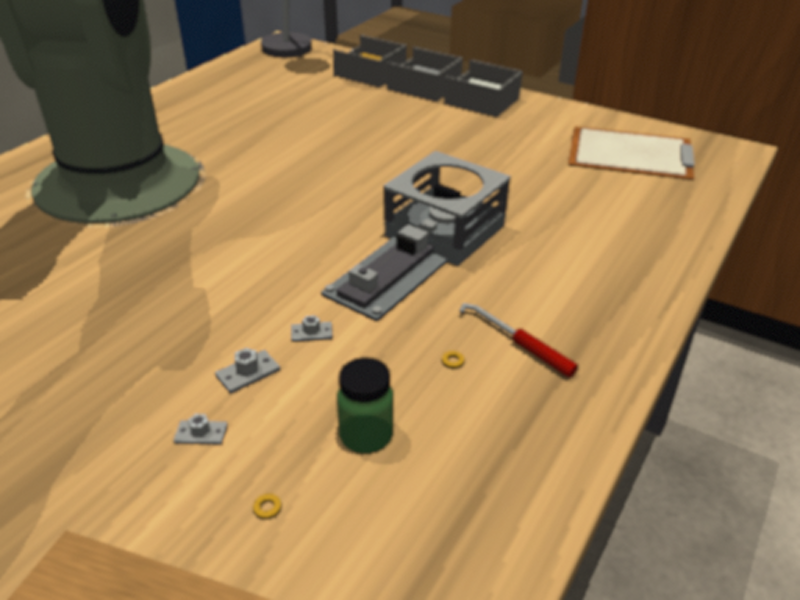

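The top view shows three nut plates at (443,372), (502,384) and (563,373). The middle one looks largest. The clamp housing is at (256,350), the anvil at (382,362) and the jaw at (313,357). The jar, puller and grommets are well clear. Next I measure sizes and confirm with a crop.

```bash
cat > h.py <<'E'
from plant import bot
import cv2, numpy as np
from scipy.spatial.transform import Rotation as Ro
def w(m,px,z):
    K=np.array([[m['fx'],0,m['cx']],[0,m['fy'],m['cy']],[0,0,1]])
    u=cv2.undistortPoints(np.array(px,float).reshape(-1,1,2),K,m['distortion']).reshape(-1,2)
    R=cv2.Rodrigues(m['rvec'])[0]; c=-R.T@m['tvec']
    d=np.c_[u,np.ones(len(u))]@R
    return c+d*((z-c[2])/d[:,2])[:,None]
def proj(m,P):
    K=np.array([[m['fx'],0,m['cx']],[0,m['fy'],m['cy']],[0,0,1]])
    return cv2.projectPoints(np.array(P,float).reshape(-1,1,3),m['rvec'],m['tvec'],K,m['distortion'])[0].reshape(-1,2)
E
python3 - <<'E'
from h import *
m=bot.camera_model("top"); im=bot.read_camera("top")
s=.64
hsv=cv2.cvtColor(im,cv2.COLOR_RGB2HSV)
mask=(hsv[...,1]<70).astype(np.uint8)
n,l,st,c=cv2.connectedComponentsWithStats(mask[215:270,265:390])
for i in range(1,n):
    if st[i,4]>40:
        ys,xs=np.where(l==i); r=cv2.minAreaRect(np.c_[xs+265,ys+215].astype(np.float32))
        b=w(m,cv2.boxPoints(r),0.008)
        print(st[i,4],r,w(m,[r[0]],.008)[0].round(4),np.linalg.norm(b[0]-b[1]).round(3),np.linalg.norm(b[1]-b[2]).round(3), b[:,:2].round(3).tolist())
for nm,p,z in [("house ctr",(256,350),.091),("anvil",(382,362),.045),("jaw",(313,357),.045),("bar",(256,351),.078)]:
    print(nm,w(m,[np.array(p)*s],z)[0].round(4))
crop=im[190:260,125:380]
cv2.imwrite("pics/c1.png",cv2.resize(crop[:,:,::-1],(800,220),interpolation=cv2.INTER_CUBIC))
E
```

```text
227 ((282.9390563964844, 238.04879760742188), (19.677894592285156, 11.400684356689453), 51.34019470214844) [ 0.5241 -0.1521  0.008 ] 0.031 0.053 [[0.535, -0.123], [0.554, -0.148], [0.513, -0.181], [0.494, -0.156]]
233 ((359.9461364746094, 238.53076171875), (20.21765899658203, 11.53523063659668), 60.2551155090332) [ 0.5226 -0.3598  0.008 ] 0.032 0.054 [[0.539, -0.333], [0.554, -0.361], [0.507, -0.386], [0.491, -0.359]]
390 ((321.22607421875, 245.89727783203125), (26.100175857543945, 14.864226341247559), 20.556045532226562) [ 0.503  -0.2549  0.008 ] 0.04 0.07 [[0.497, -0.215], [0.534, -0.23], [0.509, -0.295], [0.472, -0.28]]
house ctr [0.5538 0.1527 0.091 ]
anvil [ 0.5382 -0.0502  0.045 ]
jaw [0.5466 0.0663 0.045 ]
bar [0.5534 0.1557 0.078 ]
```

View pics/c1.png

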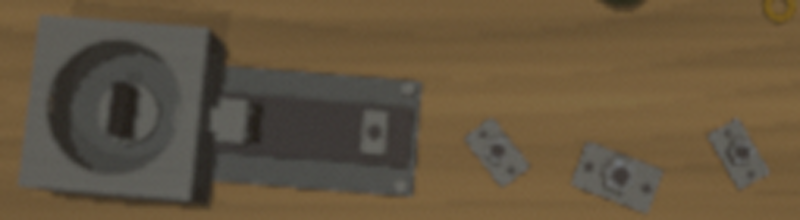

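The crop confirms the middle plate, at crop pixel (618,176): it measures 40 x 70 mm, while the other two are about 31 x 53 mm. Next I fit the clamp's pose.

```bash
python3 - <<'E'
from h import *
from scipy.optimize import least_squares
m=bot.camera_model("top")
f=lambda p:np.array(p)*255/800+[125,190]-.34
g=f([(40,17),(212,28),(200,205),(22,187)])
# clamp local: yaxis toward image left; x toward image up
L=np.array([[70,185,91],[70,45,91],[-70,45,91],[-70,185,91]])/1e3
def res(q):
    R=Ro.from_euler('z',q[2]).as_matrix()
    return (proj(m,L@R.T+[q[0],q[1],0])-g).ravel()
s=least_squares(res,[.545,.04,-.08]); q=s.x
R=Ro.from_euler('z',q[2]).as_matrix(); T=lambda p:(R@(np.array(p)/1e3)+[q[0],q[1],0])
print("clamp",q[:2],np.degrees(q[2]),s.fun.round(2))
print("knob",T([0,115,66]),"bay",T([0,-39,20]))
b=w(m,f([(421,80),(412,195)]),0.006); print("base end local", [(R.T@(x-[q[0],q[1],0])).round(4) for x in b])
b=w(m,f([(363,111),(388,113),(385,154),(360,152)]),0.045); print("anvil local", [(R.T@(x-[q[0],q[1],0])).round(4) for x in b])
b=w(m,f([(110,82),(138,85),(133,140),(107,137)]),0.078); print("bar local", [(R.T@(x-[q[0],q[1],0])).round(4) for x in b])
E
```

```text
clamp [0.54567872 0.04170136] -3.7252249061439118 [ 0.88  0.3  -0.02  0.26 -1.31 -1.23  0.48  0.72]
knob [0.55315045 0.15645838 0.066     ] bay [0.54314482 0.00278376 0.02      ]
base end local [array([ 0.0491, -0.1256,  0.006 ]), array([-0.0504, -0.1246,  0.006 ])]
anvil local [array([ 0.0153, -0.0801,  0.045 ]), array([ 0.0149, -0.1011,  0.045 ]), array([-0.0194, -0.1011,  0.045 ]), array([-0.0192, -0.0801,  0.045 ])]
bar local [array([0.0224, 0.1272, 0.078 ]), array([0.0214, 0.1039, 0.078 ]), array([-0.0238,  0.1034,  0.078 ]), array([-0.0228,  0.125 ,  0.078 ])]
```

Emit:
{"op": "apply_moves", "data": {
  "steps": [
    {"slide": [0.3,-0.16,0],"dr": [0,0,0]},
    {"slide": [0.6,-0.32,0],"dr": [0,0,0]},
    {"slide": [0.83,-0.44,0],"dr": [0,0,0]},
    {"slide": [0.83,-0.44,0],"dr": [0,0,0]}
  ],
  "hand": 0.2,
  "squeeze": 40
}}

```text
time: 0.55
eef_pos: [0.3361, -0.4622, 0.2046]
eef_rot: [-179.9, -0.1, 23.2]
ft_force: [-0.5, -0.9, 0.4]
grip_width: 0.0683
finger_force: 0.0
```

Emit:
{"op": "apply_moves", "data": {
  "steps": [
    {"slide": [0.3,-0.16,0],"dr": [0,0,-0.045]},
    {"slide": [0.6,-0.32,0.1],"dr": [0,0,-0.09]},
    {"slide": [0.83,-0.44,0.2],"dr": [0,0,-0.13]},
    {"slide": [0.83,-0.44,0.2],"dr": [0,0,-0.13]}
  ]
}}

```text
time: 0.95
eef_pos: [0.4239, -0.3523, 0.1728]
eef_rot: [-179.8, -0.1, 46.9]
ft_force: [-0.4, -0.8, -0.2]
grip_width: 0.0679
finger_force: 0.0
```

```bash
cat >> h.py <<'E'
def go(x,y,z,psi,show=True):
    o=bot.get_obs(); p=o['eef_pos']; R=Ro.from_euler('xyz',o['eef_rot'],degrees=True)
    T=Ro.from_euler('xyz',[180,0,psi],degrees=True)
    print("t",o['time'],"at",p.round(4),o['eef_rot'].round(2),"w",round(o['grip_width'],4),"F",o['ft_force'].round(1))
    print("slide",(R.inv().apply(np.array([x,y,z])-p)/.15).round(3),"dr",((R.inv()*T).as_rotvec()/np.pi).round(4))
E
python3 -c "
from h import *
go(.503,-.2549,.16,69)"
```

```text
t 0.95 at [ 0.4239 -0.3523  0.1728] [-1.7985e+02 -1.3000e-01  4.6920e+01] w 0.0679 F [-0.4 -0.8 -0.2]
slide [ 0.834 -0.058  0.087] dr [-0.0007 -0.0009 -0.1227]
```

Emit:
{"op": "apply_moves", "data": {
  "steps": [
    {"slide": [0.28,-0.02,0.03],"dr": [0,0,-0.04]},
    {"slide": [0.56,-0.04,0.06],"dr": [0,0,-0.08]},
    {"slide": [0.82,-0.06,0.08],"dr": [0,0,-0.12]},
    {"slide": [0.82,-0.06,0.08],"dr": [0,0,-0.12]},
    {"slide": [0.82,-0.06,0.08],"dr": [0,0,-0.12]}
  ]
}}

```text
time: 1.45
eef_pos: [0.4995, -0.2624, 0.1622]
eef_rot: [-180.0, 0.0, 67.9]
ft_force: [0.1, -0.8, -0.2]
grip_width: 0.0682
finger_force: 0.0
```

```bash
python3 - <<'E'
from h import *
m=bot.camera_model("wrist"); im=bot.read_camera("wrist")
go(.503,-.2549,.16,69)
P=[]
for z in(.008,):
  R=Ro.from_euler('z',-21,degrees=True)
  P=R.apply(np.array([[20,35,8],[20,-35,8],[-20,-35,8],[-20,35,8]])/1e3)+[.503,-.2549,0]
q=proj(m,P); print(q.round(1).tolist())
b=im[:,:,::-1].copy(); cv2.polylines(b,[q.round().astype(int)],True,(0,0,255),1)
cv2.imwrite("pics/w1.png",cv2.resize(b,(800,600),interpolation=cv2.INTER_CUBIC)); np.save("w1.npy",im); import pickle; pickle.dump(m,open("w1.pkl","wb"))
E
```

```text
t 1.5 at [ 0.4989 -0.2633  0.1623] [-1.7997e+02  3.0000e-02  6.7750e+01] w 0.0686 F [ 0.1 -0.1  0.2]
slide [0.062 0.004 0.015] dr [-0.0002  0.0002 -0.0069]
[[275.5, 124.0], [275.7, 189.4], [238.8, 190.1], [236.4, 124.8]]
```

View pics/w1.png

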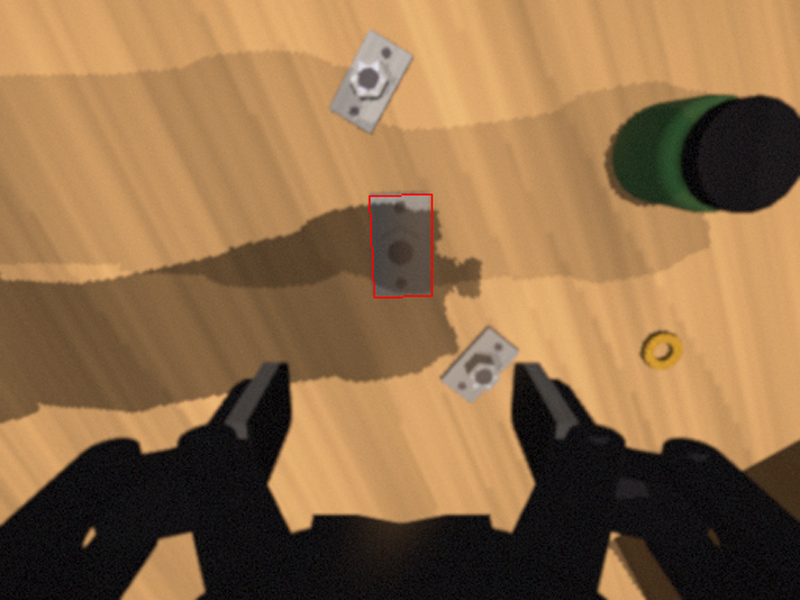

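The overlay matches the plate, whose nut is at (400,250). The jar and the small plates are clear of the fingers, so I descend.

Emit:
{"op": "apply_moves", "data": {
  "steps": [
    {"slide": [0.06,0,0.2],"dr": [0,0,-0.007]},
    {"slide": [0.06,0,0.45],"dr": [0,0,-0.007]},
    {"slide": [0.06,0,0.7],"dr": [0,0,-0.007]},
    {"slide": [0.06,0,0.85],"dr": [0,0,-0.007]},
    {"slide": [0.06,0,0.95],"dr": [0,0,-0.007]},
    {"slide": [0.06,0,1.0],"dr": [0,0,-0.007]},
    {"slide": [0.06,0,1.0],"dr": [0,0,-0.007]},
    {"slide": [0.06,0,1.0],"dr": [0,0,-0.007]},
    {"slide": [0.06,0,1.0],"dr": [0,0,-0.007]}
  ]
}}

```text
time: 2.4
eef_pos: [0.5034, -0.2547, 0.0136]
eef_rot: [179.9, 0.0, 69.1]
ft_force: [-0.6, -0.0, -0.2]
grip_width: 0.069
finger_force: 0.0
```

```bash
python3 -c "
from h import *
go(.503,-.2549,.0105,69)"
```

```text
t 2.4 at [ 0.5034 -0.2547  0.0136] [1.7991e+02 1.0000e-02 6.9090e+01] w 0.069 F [-0.6 -0.  -0.2]
slide [-0.002 -0.002  0.02 ] dr [0.0005 0.0001 0.0005]
```

Emit:
{"op": "apply_moves", "data": {
  "steps": [
    {"slide": [0,0,0.014],"dr": [0,0,0]},
    {"slide": [0,0,0.014],"dr": [0,0,0]},
    {"slide": [0,0,0.014],"dr": [0,0,0]},
    {"slide": [0,0,0.014],"dr": [0,0,0]},
    {"slide": [0,0,0.014],"dr": [0,0,0]},
    {"slide": [0,0,0.014],"dr": [0,0,0]},
    {"slide": [0,0,0.014],"dr": [0,0,0]},
    {"slide": [0,0,0.014],"dr": [0,0,0]},
    {"slide": [0,0,0.014],"dr": [0,0,0]},
    {"slide": [0,0,0.014],"dr": [0,0,0]}
  ],
  "hand": 1,
  "squeeze": 50
}}

```text
time: 3.4
eef_pos: [0.5028, -0.2542, 0.0104]
eef_rot: [180.0, -0.0, 69.1]
ft_force: [0.1, -0.3, -0.5]
grip_width: 0.0004
finger_force: 0.0
```

Emit:
{"op": "apply_moves", "data": {
  "steps": [
    {"slide": [0,0,-0.2],"dr": [0,0,0]},
    {"slide": [0,0,-0.5],"dr": [0,0,0]},
    {"slide": [0,0,-0.75],"dr": [0,0,0]},
    {"slide": [0,0,-0.75],"dr": [0,0,0]},
    {"slide": [0,0,-0.75],"dr": [0,0,0]}
  ]
}}

```text
time: 3.9
eef_pos: [0.5031, -0.2545, 0.1236]
eef_rot: [179.9, 0.0, 69.1]
ft_force: [-0.6, -0.2, -0.7]
grip_width: 0.0004
finger_force: 0.0
```

```bash
python3 -c "
from h import *
go(.543,.003,.125,86.3)"
```

```text
t 3.9 at [ 0.5031 -0.2545  0.1236] [1.7991e+02 2.0000e-02 6.9090e+01] w 0.0004 F [-0.6 -0.2 -0.7]
slide [ 1.699 -0.364 -0.011] dr [ 0.0005  0.0002 -0.0956]
```

The grip closed on nothing, so I look again.

```bash
python3 - <<'E'
from h import *
m=bot.camera_model("wrist"); im=bot.read_camera("wrist"); o=bot.get_obs()
tcp=o['eef_pos']; q=proj(m,[tcp,tcp-[0,0,.1]]); print(q, tcp)
R=cv2.Rodrigues(m['rvec'])[0]; print("cam pos",-R.T@m['tvec'],"axis",R[2])
b=im[:,:,::-1].copy()
for p in q: cv2.circle(b,tuple(p.round().astype(int).tolist()),3,(0,0,255),1)
t=bot.read_camera("top")[:,:,::-1][180:300,200:360]
b=np.hstack([cv2.resize(b,(400,300)),cv2.resize(t,(400,300),interpolation=cv2.INTER_CUBIC)])
cv2.imwrite("pics/w2.png",b)
E
```

```text
[[254.91240044 222.2195524 ]
 [255.2280953  178.51732284]] [ 0.50251865 -0.25424372  0.1225666 ]
cam pos [ 0.52863631 -0.18741781  0.29228956] axis [-0.09812046 -0.26246962 -0.95993858]
```

View pics/w2.png

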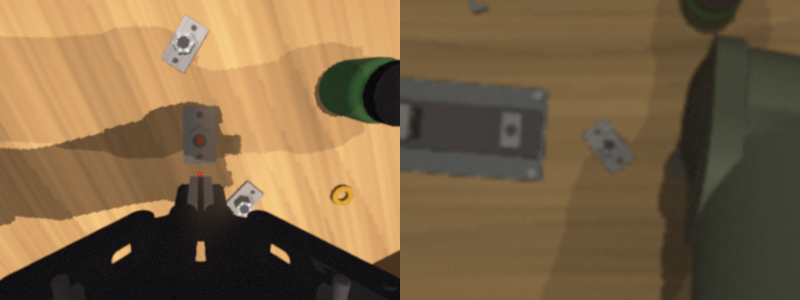

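```bash
python3 - <<'E'
from h import *
import pickle
o=bot.get_obs(); m=bot.camera_model("wrist"); im=bot.read_camera("wrist"); tcp=o['eef_pos']
def draw(im,m):
    b=cv2.resize(im[:,:,::-1],None,fx=3,fy=3,interpolation=cv2.INTER_CUBIC)
    R=Ro.from_euler('z',-21,degrees=True)
    P=R.apply(np.array([[20,35,8],[20,-35,8],[-20,-35,8],[-20,35,8]])/1e3)+[.503,-.2549,0]
    cv2.polylines(b,[(proj(m,P)*3+1).round().astype(int)],True,(0,0,255),1)
    return b
b=draw(im,m)
b=np.clip(b.astype(float)*2.2,0,255).astype(np.uint8)
for p in proj(m,[tcp]): cv2.circle(b,tuple((p*3+1).round().astype(int).tolist()),4,(0,255,0),1)
a=draw(np.load("w1.npy"),pickle.load(open("w1.pkl","rb"))); a=np.clip(a.astype(float)*2.2,0,255).astype(np.uint8)
cv2.imwrite("pics/w3.png",np.hstack([a[320:820,560:960],b[320:820,560:960]]))
print(tcp)
E
```

```text
[ 0.50228186 -0.25404558  0.12203947]
```

View pics/w3.png

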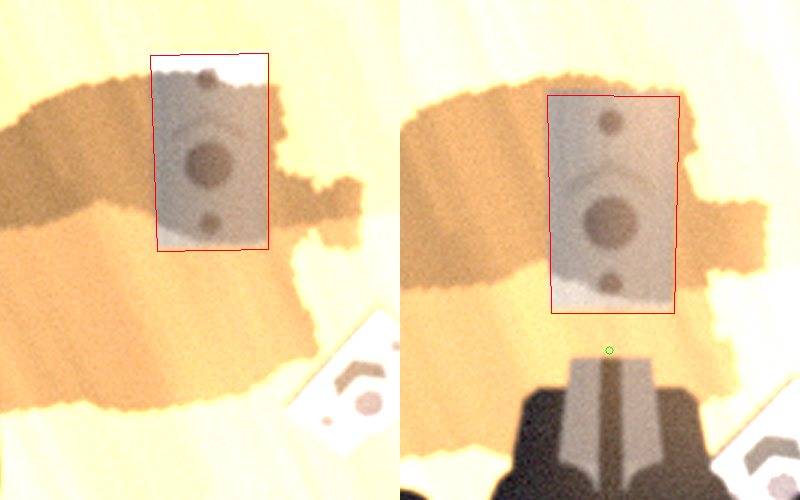

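The plate has not moved and the fingers really are shut, so the tips may sit higher than the TCP suggests. I'll probe the nut's top with shut fingers.

Emit:
{"op": "apply_moves", "data": {
  "steps": [
    {"slide": [0,0,0.2],"dr": [0,0,0]},
    {"slide": [0,0,0.4],"dr": [0,0,0]},
    {"slide": [0,0,0.54],"dr": [0,0,0]},
    {"slide": [0,0,0.54],"dr": [0,0,0]},
    {"slide": [0,0,0.56],"dr": [0,0,0]},
    {"slide": [0,0,0.58],"dr": [0,0,0]},
    {"slide": [0,0,0.6],"dr": [0,0,0]},
    {"slide": [0,0,0.6],"dr": [0,0,0]}
  ]
}}

```text
time: 4.85
eef_pos: [0.5029, -0.2543, 0.0331]
eef_rot: [180.0, 0.0, 69.1]
ft_force: [0.6, 0.4, 0.2]
grip_width: -0.0
finger_force: 0.0
```

Emit:
{"op": "apply_moves", "data": {
  "steps": [
    {"slide": [0,0,0.01],"dr": [0,0,0]},
    {"slide": [0,0,0.02],"dr": [0,0,0]},
    {"slide": [0,0,0.03],"dr": [0,0,0]},
    {"slide": [0,0,0.03],"dr": [0,0,0]}
  ]
}}

```text
time: 5.25
eef_pos: [0.5028, -0.2542, 0.0282]
eef_rot: [-180.0, -0.0, 69.1]
ft_force: [0.2, 0.2, 0.9]
grip_width: 0.0001
finger_force: 0.0
```

```bash
python3 - <<'E'
from h import *
o=bot.get_obs(); m=bot.camera_model("wrist"); im=bot.read_camera("wrist"); tcp=o['eef_pos']
b=cv2.resize(im[:,:,::-1],None,fx=2,fy=2,interpolation=cv2.INTER_CUBIC)
b=np.clip(b.astype(float)*2,0,255).astype(np.uint8)
Rr=Ro.from_euler('z',-21,degrees=True)
for z in(8,30):
    P=Rr.apply(np.array([[20,35,z],[20,-35,z],[-20,-35,z],[-20,35,z]])/1e3*([1,1,1] if z==8 else [.65,.37,1]))+[.503,-.2549,0]
    cv2.polylines(b,[(proj(m,P)*2).round().astype(int)],True,(0,0,255),1)
for p in proj(m,[tcp]): cv2.circle(b,tuple((p*2).round().astype(int).tolist()),4,(0,255,0),1)
cv2.imwrite("pics/w4.png",b[200:768,300:750]); print(tcp,o['ft_force'],m['fx'])
E
```

```text
[ 0.50275017 -0.25418666  0.02823767] [0.23902395 0.2039574  0.85468964] 311.23024104115296
```

View pics/w4.png

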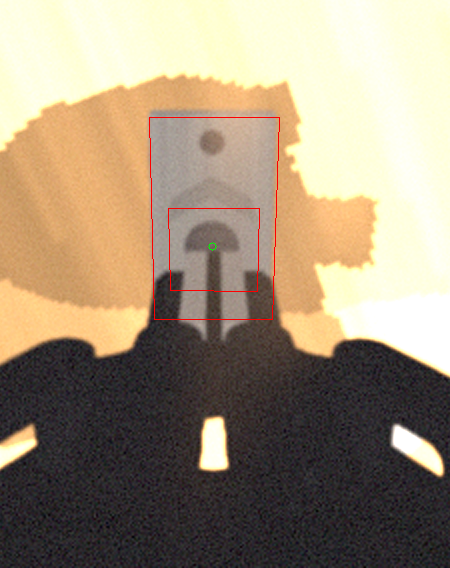

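No contact at TCP z = 28 mm, and the tips' front edge appears where their centre should be. The real tips therefore sit roughly 20 mm behind the reported TCP. I keep probing, gently.

Emit:
{"op": "apply_moves", "data": {
  "steps": [
    {"slide": [0,0,0.05],"dr": [0,0,0]},
    {"slide": [0,0,0.1],"dr": [0,0,0]},
    {"slide": [0,0,0.11],"dr": [0,0,0]},
    {"slide": [0,0,0.12],"dr": [0,0,0]},
    {"slide": [0,0,0.12],"dr": [0,0,0]}
  ]
}}

```text
time: 5.8
eef_pos: [0.5028, -0.2542, 0.0102]
eef_rot: [-180.0, -0.0, 69.1]
ft_force: [0.6, -0.3, 0.2]
grip_width: -0.0002
finger_force: 0.0
```

Emit:
{"op": "apply_moves", "data": {
  "steps": [
    {"slide": [0,0,0.005],"dr": [0,0,0]},
    {"slide": [0,0,0.01],"dr": [0,0,0]},
    {"slide": [0,0,0.01],"dr": [0,0,0]}
  ]
}}

```text
time: 6.1
eef_pos: [0.5029, -0.2543, 0.0089]
eef_rot: [180.0, -0.0, 69.1]
ft_force: [-0.0, 0.6, -0.3]
grip_width: 0.0001
finger_force: 0.0
```

Emit:
{"op": "apply_moves", "data": {
  "steps": [
    {"slide": [0,0,0.005],"dr": [0,0,0]},
    {"slide": [0,0,0.01],"dr": [0,0,0]},
    {"slide": [0,0,0.01],"dr": [0,0,0]}
  ]
}}

```text
time: 6.4
eef_pos: [0.5028, -0.2542, 0.0073]
eef_rot: [-180.0, -0.0, 69.1]
ft_force: [0.2, 0.4, -0.2]
grip_width: -0.0003
finger_force: 0.0
```

Emit:
{"op": "apply_moves", "data": {
  "steps": [
    {"slide": [0,0,0.005],"dr": [0,0,0]},
    {"slide": [0,0,0.01],"dr": [0,0,0]},
    {"slide": [0,0,0.01],"dr": [0,0,0]}
  ]
}}

```text
time: 6.7
eef_pos: [0.5028, -0.2542, 0.0058]
eef_rot: [-180.0, -0.0, 69.1]
ft_force: [1.0, 0.6, 0.1]
grip_width: -0.0001
finger_force: 0.0
```

Emit:
{"op": "apply_moves", "data": {
  "steps": [
    {"slide": [0,0,0.005],"dr": [0,0,0]},
    {"slide": [0,0,0.01],"dr": [0,0,0]},
    {"slide": [0,0,0.01],"dr": [0,0,0]}
  ]
}}

```text
time: 7.0
eef_pos: [0.5028, -0.2542, 0.0043]
eef_rot: [-180.0, -0.0, 69.1]
ft_force: [0.9, 0.0, -0.7]
grip_width: -0.0001
finger_force: 0.0
```

Emit:
{"op": "apply_moves", "data": {
  "steps": [
    {"slide": [0,0,0.005],"dr": [0,0,0]},
    {"slide": [0,0,0.01],"dr": [0,0,0]},
    {"slide": [0,0,0.01],"dr": [0,0,0]}
  ]
}}

```text
time: 7.3
eef_pos: [0.5029, -0.2543, 0.0033]
eef_rot: [180.0, 0.0, 69.1]
ft_force: [-2.3, 1.3, 10.0]
grip_width: -0.0001
finger_force: 4.8
```

Contact comes at TCP z ≈ 3.7 mm, so the true fingertips are about 26 mm behind the reported TCP. I open, go lower by that offset and grip.

Emit:
{"op": "apply_moves", "data": {
  "steps": [
    {"slide": [0,0,-0.1],"dr": [0,0,0]},
    {"slide": [0,0,-0.12],"dr": [0,0,0]},
    {"slide": [0,0,-0.12],"dr": [0,0,0]},
    {"slide": [0,0,-0.12],"dr": [0,0,0]},
    {"slide": [0,0,-0.12],"dr": [0,0,0]},
    {"slide": [0,0,-0.12],"dr": [0,0,0]}
  ],
  "hand": 0.4
}}

```text
time: 7.9
eef_pos: [0.5027, -0.2541, 0.0206]
eef_rot: [-180.0, -0.0, 69.1]
ft_force: [-0.5, 0.8, -0.6]
grip_width: 0.051
finger_force: 0.0
```

Emit:
{"op": "apply_moves", "data": {
  "steps": [
    {"slide": [0,0,0.06],"dr": [0,0,0]},
    {"slide": [0,0,0.12],"dr": [0,0,0]},
    {"slide": [0,0,0.18],"dr": [0,0,0]},
    {"slide": [0,0,0.22],"dr": [0,0,0]},
    {"slide": [0,0,0.235],"dr": [0,0,0]},
    {"slide": [0,0,0.235],"dr": [0,0,0]}
  ]
}}

```text
time: 8.5
eef_pos: [0.5027, -0.2541, -0.0147]
eef_rot: [-180.0, -0.0, 69.1]
ft_force: [0.1, -0.5, 0.3]
grip_width: 0.0514
finger_force: 0.0
```

Emit:
{"op": "apply_moves", "data": {
  "steps": [
    {"slide": [0,0,0],"dr": [0,0,0]},
    {"slide": [0,0,0],"dr": [0,0,0]},
    {"slide": [0,0,0],"dr": [0,0,0]},
    {"slide": [0,0,0],"dr": [0,0,0]},
    {"slide": [0,0,0],"dr": [0,0,0]},
    {"slide": [0,0,0],"dr": [0,0,0]},
    {"slide": [0,0,0],"dr": [0,0,0]}
  ],
  "hand": 1,
  "squeeze": 50
}}

```text
time: 9.2
eef_pos: [0.5031, -0.2543, -0.0138]
eef_rot: [180.0, 0.0, 69.1]
ft_force: [-2.0, 0.8, 7.0]
grip_width: 0.0249
finger_force: 49.9
```

Emit:
{"op": "apply_moves", "data": {
  "steps": [
    {"slide": [0,0,-0.1],"dr": [0,0,0]},
    {"slide": [0,0,-0.35],"dr": [0,0,0]},
    {"slide": [0,0,-0.6],"dr": [0,0,0]},
    {"slide": [0,0,-0.6],"dr": [0,0,0]},
    {"slide": [0,0,-0.6],"dr": [0,0,0]}
  ]
}}

```text
time: 9.7
eef_pos: [0.5031, -0.2546, 0.0769]
eef_rot: [179.9, 0.0, 69.1]
ft_force: [-0.8, 0.8, -2.7]
grip_width: 0.0245
finger_force: 49.9
```

```bash
python3 -c "
from h import *
go(.543,.003,.075,86.3)"
```

```text
t 9.7 at [ 0.5031 -0.2546  0.0769] [1.7989e+02 2.0000e-02 6.9090e+01] w 0.0245 F [-0.8  0.8 -2.7]
slide [ 1.699 -0.365  0.012] dr [ 0.0006  0.0002 -0.0956]
```

Emit:
{"op": "apply_moves", "data": {
  "steps": [
    {"slide": [0.15,-0.03,0],"dr": [0,0,0]},
    {"slide": [0.4,-0.08,0],"dr": [0,0,0]},
    {"slide": [0.65,-0.14,0],"dr": [0,0,0]},
    {"slide": [0.85,-0.18,0],"dr": [0,0,-0.04]},
    {"slide": [0.85,-0.18,0],"dr": [0,0,-0.08]},
    {"slide": [0.85,-0.18,0],"dr": [0,0,-0.095]},
    {"slide": [0.85,-0.18,0],"dr": [0,0,-0.095]},
    {"slide": [0.85,-0.18,0],"dr": [0,0,-0.095]}
  ]
}}

```text
time: 10.5
eef_pos: [0.5225, -0.1256, 0.075]
eef_rot: [-179.9, -0.0, 86.1]
ft_force: [1.1, -0.2, -1.7]
grip_width: 0.0246
finger_force: 49.8
```

```bash
python3 - <<'E'
from h import *
m=bot.camera_model("wrist"); im=bot.read_camera("wrist")
go(.543,.003,.075,86.3)
b=cv2.resize(im[:,:,::-1],(800,600),interpolation=cv2.INTER_CUBIC)
b=np.clip(b*1.6,0,255).astype(np.uint8)
q=[.54568,.04170,-3.725]
def dr(P,c):
    P=Ro.from_euler('z',q[2],degrees=True).apply(np.array(P)/1e3)+[q[0],q[1],0]
    cv2.polylines(b,[(proj(m,P)*1.5625).round().astype(int)],True,c,1)
dr([[25,-130,20],[-25,-130,20],[-25,45,20],[25,45,20]],(0,255,0))
dr([[18,-83,45],[-18,-83,45],[-18,-103,45],[18,-103,45]],(0,0,255))
dr([[18,4,45],[-18,4,45]],(255,0,0))
dr([[70,45,91],[-70,45,91],[-70,185,91],[70,185,91]],(255,0,255))
cv2.imwrite("pics/w5.png",b); np.save("w5.npy",im); import pickle; pickle.dump(m,open("w5.pkl","wb"))
E
```

```text
t 10.55 at [ 0.5227 -0.1256  0.0752] [-1.7994e+02 -1.0000e-02  8.6090e+01] w 0.0247 F [-0.5 -0.6 -2. ]
slide [0.865 0.077 0.001] dr [-0.0003 -0.     -0.0012]
```

View pics/w5.png

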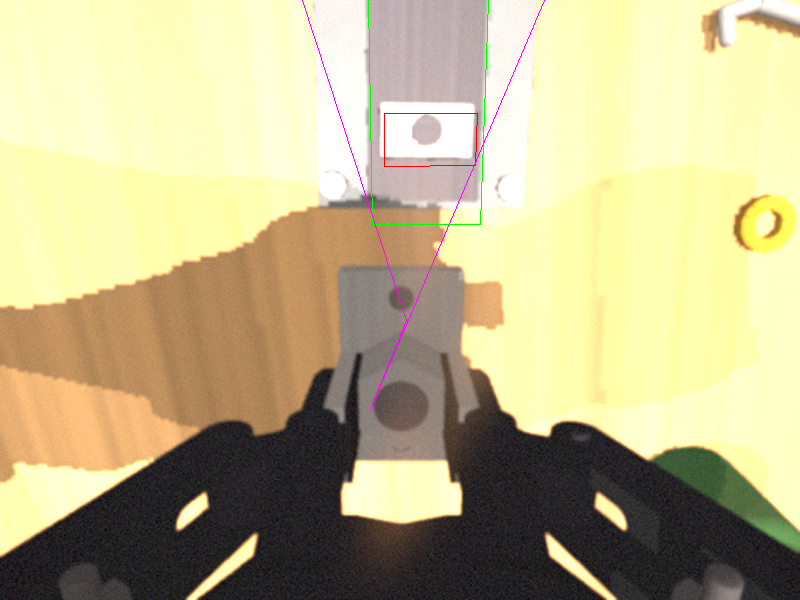

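```bash
python3 - <<'E'
from h import *
import pickle
m=pickle.load(open("w5.pkl","rb")); q=[.54568,.04170,-3.725]
R=Ro.from_euler('z',q[2],degrees=True)
for n,p,z in [("base end",(425,207),.006),("base end z10",(425,207),.01),("bed end",(425,203),.02),("anvil near",(427,157),.045),("anvil face",(427,102),.045),("aL",(380,130),.045),("aR",(474,130),.045)]:
    x=w(m,[np.array(p)/1.5625],z)[0]; print(n,R.inv().apply(x-[q[0],q[1],0]).round(4),x.round(4))
# held plate relative: front edge (400,268), nut
o=bot.get_obs()['eef_pos']; T=Ro.from_euler('z',86.1-90,degrees=True)
for z in (.095,.098):
    x=w(m,[np.array((341,268))/1.5625,np.array((462,268))/1.5625,np.array((401,407))/1.5625],z); print(z,T.inv().apply(x-o).round(4).tolist())
x=w(m,[np.array((401,407))/1.5625],.117); print(T.inv().apply(x-o))
E
```

```text
base end [ 1.000e-04 -1.238e-01  6.000e-03] [ 0.5378 -0.0819  0.006 ]
base end z10 [-1.000e-04 -1.234e-01  1.000e-02] [ 0.5376 -0.0814  0.01  ]
bed end [-0.0006 -0.1204  0.02  ] [ 0.5373 -0.0784  0.02  ]
anvil near [-0.0012 -0.0997  0.045 ] [ 0.5381 -0.0577  0.045 ]
anvil face [-0.0014 -0.0791  0.045 ] [ 0.5392 -0.0372  0.045 ]
aL [-0.0196 -0.0894  0.045 ] [ 0.5203 -0.0463  0.045 ]
aR [ 0.0171 -0.0895  0.045 ] [ 0.5569 -0.0487  0.045 ]
0.095 [[-0.0184, 0.0357, 0.0198], [0.0197, 0.0357, 0.0198], [0.0005, -0.0134, 0.0198]]
0.098 [[-0.018, 0.0364, 0.0228], [0.0193, 0.0364, 0.0228], [0.0005, -0.0117, 0.0228]]
[[ 0.00051456 -0.00079669  0.04183258]]
```

Emit:
{"op": "apply_moves", "data": {
  "steps": [
    {"slide": [0.25,0.03,0],"dr": [0,0,0]},
    {"slide": [0.5,0.06,0],"dr": [0,0,0]},
    {"slide": [0.75,0.075,0],"dr": [0,0,0]},
    {"slide": [0.865,0.075,0],"dr": [0,0,0]},
    {"slide": [0.865,0.075,0],"dr": [0,0,0]},
    {"slide": [0.865,0.075,0],"dr": [0,0,0]}
  ]
}}

```text
time: 11.15
eef_pos: [0.5427, 0.003, 0.0755]
eef_rot: [-180.0, 0.0, 86.2]
ft_force: [1.0, -0.5, -2.6]
grip_width: 0.0248
finger_force: 49.8
```

```bash
python3 - <<'E'
from h import *
m=bot.camera_model("wrist"); im=bot.read_camera("wrist")
go(.543,.003,.075,86.3)
b=cv2.resize(im[:,:,::-1],(800,600),interpolation=cv2.INTER_CUBIC)
b=np.clip(b*1.7,0,255).astype(np.uint8)
q=[.54568,.04170,-3.725]
def dr(P,c):
    P=Ro.from_euler('z',q[2],degrees=True).apply(np.array(P)/1e3)+[q[0],q[1],0]
    cv2.polylines(b,[(proj(m,P)*1.5625).round().astype(int)],True,c,1)
dr([[18,4,45],[-18,4,45]],(255,0,0))
dr([[70,45,91],[-70,45,91],[-70,185,91],[70,185,91]],(255,0,255))
a=np.linspace(0,2*np.pi,60)
dr(np.c_[54*np.cos(a),115+54*np.sin(a),91+0*a],(0,255,0))
dr([[22,108,78],[-22,108,78],[-22,122,78],[22,122,78]],(0,0,255))
cv2.imwrite("pics/w6.png",b); np.save("w6.npy",im); import pickle; pickle.dump(m,open("w6.pkl","wb"))
E
```

```text
t 11.2 at [0.5427 0.0024 0.0755] [-1.7998e+02  3.0000e-02  8.6130e+01] w 0.0249 F [ 0.2  0.4 -2.7]
slide [0.004 0.002 0.003] dr [-0.0001  0.0002 -0.001 ]
```

View pics/w6.png

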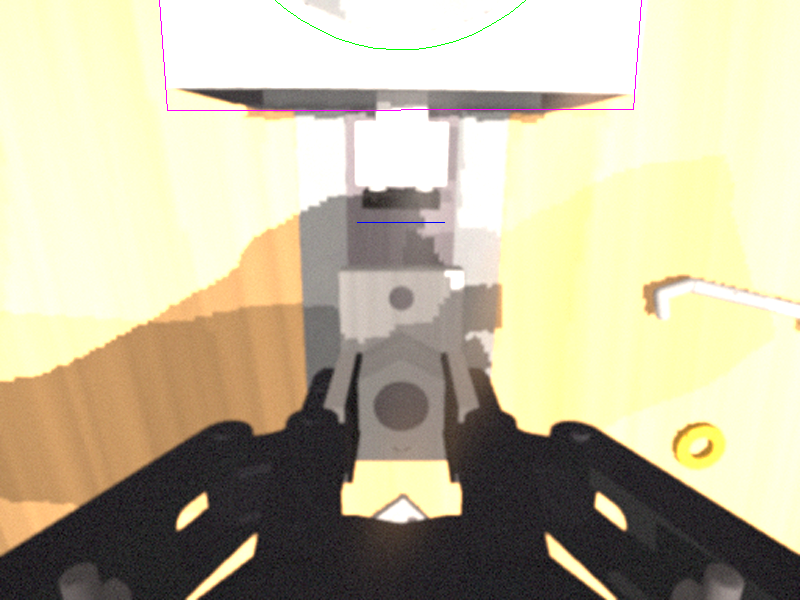

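The guard's near edge is at y≈90 against 109 predicted, so the clamp sits about 5.7 mm further toward +y. The pad face at y≈209 agrees with that. The corrected bay is (0.5425, 0.0085), so I lower there.

Emit:
{"op": "apply_moves", "data": {
  "steps": [
    {"slide": [0.028,0.002,0.1],"dr": [0,0,-0.001]},
    {"slide": [0.028,0.002,0.25],"dr": [0,0,-0.001]},
    {"slide": [0.028,0.002,0.36],"dr": [0,0,-0.001]},
    {"slide": [0.028,0.002,0.41],"dr": [0,0,-0.001]},
    {"slide": [0.028,0.002,0.44],"dr": [0,0,-0.001]},
    {"slide": [0.028,0.002,0.45],"dr": [0,0,-0.001]},
    {"slide": [0.028,0.002,0.45],"dr": [0,0,-0.001]}
  ]
}}

```text
time: 11.9
eef_pos: [0.5437, 0.0073, 0.0084]
eef_rot: [180.0, -0.0, 86.4]
ft_force: [0.3, 0.8, -1.6]
grip_width: 0.0247
finger_force: 49.8
```

Emit:
{"op": "apply_moves", "data": {
  "steps": [
    {"slide": [0,0,0.005],"dr": [0,0,0]},
    {"slide": [0,0,0.01],"dr": [0,0,0]},
    {"slide": [0,0,0.01],"dr": [0,0,0]}
  ]
}}

```text
time: 12.2
eef_pos: [0.5436, 0.0074, 0.0069]
eef_rot: [180.0, -0.0, 86.4]
ft_force: [0.5, 1.2, -2.6]
grip_width: 0.0249
finger_force: 49.8
```

Emit:
{"op": "apply_moves", "data": {
  "steps": [
    {"slide": [0,0,0.004],"dr": [0,0,0]},
    {"slide": [0,0,0.006],"dr": [0,0,0]},
    {"slide": [0,0,0.006],"dr": [0,0,0]}
  ]
}}

```text
time: 12.5
eef_pos: [0.5436, 0.0074, 0.0062]
eef_rot: [180.0, 0.0, 86.4]
ft_force: [-2.3, 0.6, 7.1]
grip_width: 0.025
finger_force: 50.9
```

The plate is on the bed, so I release and rise.

Emit:
{"op": "apply_moves", "data": {
  "steps": [
    {"slide": [0,0,-0.002],"dr": [0,0,0]},
    {"slide": [0,0,-0.004],"dr": [0,0,0]},
    {"slide": [0,0,-0.004],"dr": [0,0,0]},
    {"slide": [0,0,-0.004],"dr": [0,0,0]},
    {"slide": [0,0,-0.004],"dr": [0,0,0]},
    {"slide": [0,0,-0.2],"dr": [0,0,0]},
    {"slide": [0,0,-0.5],"dr": [0,0,0]},
    {"slide": [0,0,-0.8],"dr": [0,0,0]},
    {"slide": [0,0,-0.95],"dr": [0,0,0]},
    {"slide": [0,0,-0.95],"dr": [0,0,0]}
  ],
  "hand": 0.45
}}

```text
time: 13.5
eef_pos: [0.5451, 0.0074, 0.1515]
eef_rot: [179.7, -0.0, 86.4]
ft_force: [-0.2, 0.1, 0.5]
grip_width: 0.0472
finger_force: 0.0
```

```bash
python3 - <<'E'
from h import *
m=bot.camera_model("wrist"); im=bot.read_camera("wrist")
go(.5535,.1622,.148,86.3)
b=cv2.resize(im[:,:,::-1],(800,600),interpolation=cv2.INTER_CUBIC)
b=np.clip(b*1.5,0,255).astype(np.uint8)
q=[.5460,.0474,-3.725]
def dr(P,c):
    P=Ro.from_euler('z',q[2],degrees=True).apply(np.array(P)/1e3)+[q[0],q[1],0]
    cv2.polylines(b,[(proj(m,P)*1.5625).round().astype(int)],True,c,1)
dr([[20,-4,28],[-20,-4,28],[-20,-74,28],[20,-74,28]],(255,0,0))
dr([[70,45,91],[-70,45,91],[-70,185,91],[70,185,91]],(255,0,255))
a=np.linspace(0,2*np.pi,60)
dr(np.c_[54*np.cos(a),115+54*np.sin(a),91+0*a],(0,255,0))
dr([[22,108,78],[-22,108,78],[-22,122,78],[22,122,78]],(0,0,255))
cv2.imwrite("pics/w7.png",b); np.save("w7.npy",im); import pickle; pickle.dump(m,open("w7.pkl","wb"))
E
```

```text
t 13.55 at [0.5442 0.0073 0.1495] [179.85  -0.    86.36] w 0.0474 F [ 0.3  0.2 -0.8]
slide [ 1.035 -0.004  0.01 ] dr [ 0.0008 -0.      0.0004]
```

View pics/w7.png

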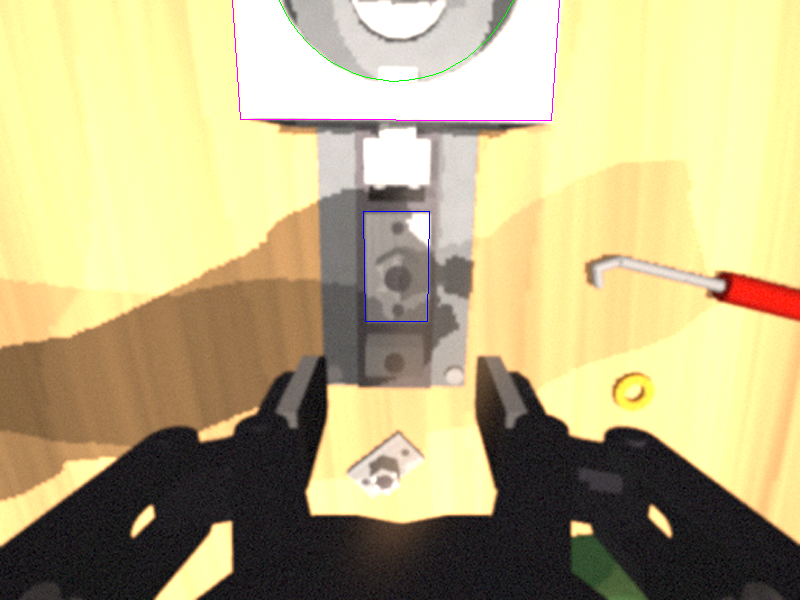

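The plate lies square between anvil and jaw, matching the blue outline, and the guard overlay now fits. Next I move over the knob and measure the bar numerically.

Emit:
{"op": "apply_moves", "data": {
  "steps": [
    {"slide": [0.25,0,0],"dr": [0,0,0]},
    {"slide": [0.5,0,0],"dr": [0,0,0]},
    {"slide": [0.5,0,0],"dr": [0,0,0]},
    {"slide": [0.5,0,0],"dr": [0,0,0]}
  ],
  "hand": 0.5
}}

```text
time: 13.95
eef_pos: [0.5475, 0.0828, 0.1471]
eef_rot: [-179.9, 0.0, 86.5]
ft_force: [-0.2, -0.4, -0.4]
grip_width: 0.043
finger_force: 0.0
```

```bash
python3 - <<'E'
from h import *
o=bot.get_obs(); m=bot.camera_model("wrist"); im=bot.read_camera("wrist")
go(.5535,.1622,.148,86.3)
k=np.array([.5535,.1622,.078]); c=proj(m,[k])[0]; print("pred",c)
g=im.max(2).astype(int); x0,y0=(c-45).round().astype(int); y0=max(y0,0)
sub=g[y0:y0+90,x0:x0+90]; print("pct",np.percentile(sub,[2,5,10,20,30,50]))
for th in (35,45,55,65):
    n,l,st,ct=cv2.connectedComponentsWithStats((sub<th).astype(np.uint8))
    for i in range(1,n):
        if 150<st[i,4]<3000:
            ys,xs=np.where(l==i); r=cv2.minAreaRect(np.c_[xs+x0,ys+y0].astype(np.float32))
            bb=w(m,cv2.boxPoints(r),.078)[:,:2]; e=[bb[1]-bb[0],bb[2]-bb[1]]; L=max(e,key=np.linalg.norm); S=min(e,key=np.linalg.norm)
            print(th,st[i,4],"ctr",bb.mean(0).round(4),"LxS",np.linalg.norm(L).round(4),np.linalg.norm(S).round(4),"ang",np.degrees(np.arctan2(L[1],L[0])).round(1))
# ascii at reduced scale
s2=cv2.resize(sub.astype(np.uint8),(45,36),interpolation=cv2.INTER_AREA)
for r in s2: print("".join(" .:-=+*#%@"[min(9,v//26)] for v in r))
E
```

```text
t 14.0 at [0.5477 0.0818 0.1472] [-1.7991e+02  4.0000e-02  8.6410e+01] w 0.0429 F [ 0.9 -0.7  0.4]
slide [ 0.538  0.005 -0.006] dr [-0.0005  0.0002  0.0006]
pred [257.45768664  84.27873317]
pct [ 59.  64.  70. 124. 135. 155.]
65 368 ctr [0.547  0.1622] LxS 0.0258 0.0123 ang -5.7
-==+++++++++++*****+++****++++++++++++++++=--
=++++++++++++******+******+++++++++++++++++=-
++++++++++++*******+******+*+++++++++++++++++
+++++++++++****+*********++++++++++++++++++++
++++++++++******+******+++*++++**++++++++++++
+++++++++******************+*+****++++++++***
++++++++*************######********+++++++***
+++++++**********##%%%%%%%%%%#****++++++++***
+++++++********#%%%%%%%%%%%%%%%%*+++++++++***
+++++++*******%%%%%%%%%%%%%%%%%%%#*+++*******
++++++******#%%%%%%%%%%%%%%%%%%%%%#*++*+*****
+++++*******%%%%%%%%%%%%%%%%%%%%%%%#*+++*****
+++++******%%%%%%%%%%%%%%%%%%%%%%%%%#+++**+*+
+++++*****#%%%%%%%%%%%%%%%%%%%%%%%%%%*++**+**
++++*****=-========+++**********#####*++*****
+++++***+-::::::::::::::::::::--------=+++*++
+++++***+-::::::::::::::::::::::::::::-++++++
++++****+-:::::::::::::::::::::::::::::=+++++
++++*****-::::::::::::::::::::::::::::-=+++++
++++****+:::::::::::::::::::::::::::::-=+++++
++++****+:.::::::::::::::::::-::::::::-=+++++
++++****+-::::.....:::::::::::::::::::-++++++
++++******#+======+++=-------------=--=++++++
++++******%%%%%%%%%%%#*******####*###*++++++*
++++******#%%%%%%%%%%%%%%%%%%%%%%%%%#++*+****
+++++******#%%%%%%%%%%%%%%%%%%%%%%%#*++++****
++++++******#%%%%%%%%%%%%%%%%%%%%%%****+++**+
++++++*****+*#%%%%%%%%%%%%%%%%%%%#*++**++****
++++++*******+*%%%%%%%%%%%%%%%%##******+*****
+++++++*********#%%%%%%%%%%%%%#*++****+*+****
++++++++********++*#%%%%%%##*********++*+*+**
++++++++******++=-=+********++***++++++*+****
++======+++====-----+*********+*+*+++********
==-::::::-=---------=+**********+++++********
::::::::::-----------=+************++********
:::::::::::-----------++********************+
```

```bash
python3 - <<'E'
from h import *
m=bot.camera_model("wrist"); im=bot.read_camera("wrist"); go(.5535,.1622,.148,86.3)
g=im.max(2)
for th in (85,95,105):
    n,l,st,ct=cv2.connectedComponentsWithStats((g<th).astype(np.uint8)); i=l[84,257]
    ys,xs=np.where(l==i); r=cv2.minAreaRect(np.c_[xs,ys].astype(np.float32))
    bb=w(m,cv2.boxPoints(r),.078)[:,:2]; e=[bb[1]-bb[0],bb[2]-bb[1]]; L=max(e,key=np.linalg.norm); S=min(e,key=np.linalg.norm)
    print(th,st[i],"ctr",bb.mean(0).round(4),np.linalg.norm(L).round(4),np.linalg.norm(S).round(4),"ang",np.degrees(np.arctan2(L[1],L[0])).round(1))
# skirt: bright disc
n,l,st,ct=cv2.connectedComponentsWithStats(((g>195)).astype(np.uint8))
for i in range(1,n):
    x,y,ww,hh,a=st[i]
    if a>400 and 150<x+ww/2<360 and y<170: print(st[i],w(m,[ct[i]],.04).round(4))
E
```

```text
t 14.05 at [0.5478 0.0812 0.1474] [-1.7993e+02  4.0000e-02  8.6350e+01] w 0.0427 F [-0.4 -0.2 -0.1]
slide [ 0.541  0.003 -0.004] dr [-0.0004  0.0002  0.0003]
85 [ 230   74   59   20 1080] ctr [0.5549 0.1613] 0.0425 0.0131 ang -6.2
95 [ 230   74   59   21 1109] ctr [0.5549 0.1612] 0.0425 0.0138 ang -5.8
105 [ 229   73   61   22 1159] ctr [0.5549 0.1612] 0.0434 0.014 ang -5.9
[233  54  53  20 770] [[0.5565 0.178  0.04  ]]
[231  94  55  21 752] [[0.5536 0.1465 0.04  ]]
```

Emit:
{"op": "apply_moves", "data": {
  "steps": [
    {"slide": [0.2,0,0],"dr": [0,0,-0.045]},
    {"slide": [0.4,0.01,0],"dr": [0,0,-0.09]},
    {"slide": [0.54,0.014,0],"dr": [0,0,-0.135]},
    {"slide": [0.54,0.014,0],"dr": [0,0,-0.18]},
    {"slide": [0.54,0.014,0],"dr": [0,0,-0.225]},
    {"slide": [0.54,0.014,0],"dr": [0,0,-0.27]},
    {"slide": [0.54,0.014,0],"dr": [0,0,-0.315]},
    {"slide": [0.54,0.014,0],"dr": [0,0,-0.36]},
    {"slide": [0.54,0.014,0],"dr": [0,0,-0.405]},
    {"slide": [0.54,0.014,0],"dr": [0,0,-0.45]},
    {"slide": [0.54,0.014,0],"dr": [0,0,-0.487]},
    {"slide": [0.54,0.014,0],"dr": [0,0,-0.487]},
    {"slide": [0.54,0.014,0],"dr": [0,0,-0.487]}
  ]
}}

```text
time: 15.35
eef_pos: [0.5554, 0.162, 0.1479]
eef_rot: [-180.0, -0.0, 173.8]
ft_force: [1.3, -0.2, -0.2]
grip_width: 0.0426
finger_force: 0.0
```

```bash
python3 - <<'E'
from h import *
m=bot.camera_model("wrist"); im=bot.read_camera("wrist"); go(.5550,.1617,.06,174)
print(bot.get_obs()['joint_positions'].round(0))
g=im.max(2); c=proj(m,[[.555,.1617,.078]])[0]; print(c)
for th in (75,85,95,105):
    n,l,st,ct=cv2.connectedComponentsWithStats((g<th).astype(np.uint8)); i=l[int(c[1]),int(c[0])]
    ys,xs=np.where(l==i); r=cv2.minAreaRect(np.c_[xs,ys].astype(np.float32))
    bb=w(m,cv2.boxPoints(r),.078)[:,:2]; e=[bb[1]-bb[0],bb[2]-bb[1]]; L=max(e,key=np.linalg.norm); S=min(e,key=np.linalg.norm)
    print(th,st[i],"ctr",bb.mean(0).round(4),np.linalg.norm(L).round(4),np.linalg.norm(S).round(4),"ang",np.degrees(np.arctan2(L[1],L[0])).round(1))
E
```

```text
t 15.4 at [0.5554 0.1623 0.148 ] [-1.7999e+02 -2.0000e-02  1.7380e+02] w 0.0423 F [ 0.1 -0.5  0.9]
slide [ 0.002 -0.004  0.587] dr [-0.0001 -0.0001 -0.0011]
[  9.  36. -45. 100.  30.  56.  36.]
[255.3223136  186.79100056]
75 [247 152  18  60 967] ctr [0.5513 0.1622] 0.0487 0.0132 ang -5.8
85 [ 246  152   19   61 1043] ctr [0.5518 0.1621] 0.0498 0.0139 ang 172.0
95 [    0   118   512   266 52062] ctr [0.6341 0.1529] 0.3971 0.279 ang 83.8
105 [    0   118   512   266 54233] ctr [0.6341 0.1529] 0.3971 0.279 ang 83.8
```

Emit:
{"op": "apply_moves", "data": {
  "steps": [
    {"slide": [0.003,0,0.15],"dr": [0,0,0]},
    {"slide": [0.003,0,0.3],"dr": [0,0,0]},
    {"slide": [0.003,0,0.45],"dr": [0,0,0]},
    {"slide": [0.003,0,0.52],"dr": [0,0,0]},
    {"slide": [0.003,0,0.58],"dr": [0,0,0]},
    {"slide": [0.003,0,0.62],"dr": [0,0,0]},
    {"slide": [0.003,0,0.66],"dr": [0,0,0]},
    {"slide": [0.003,0,0.66],"dr": [0,0,0]}
  ]
}}

```text
time: 16.2
eef_pos: [0.5549, 0.1629, 0.049]
eef_rot: [-180.0, -0.0, 174.0]
ft_force: [0.2, -0.5, 0.8]
grip_width: 0.0427
finger_force: 0.0
```

Emit:
{"op": "apply_moves", "data": {
  "steps": [
    {"slide": [0,0,0.03],"dr": [0,0,0]},
    {"slide": [0,0,0.06],"dr": [0,0,0]},
    {"slide": [0,0,0.09],"dr": [0,0,0]},
    {"slide": [0,0,0.12],"dr": [0,0,0]},
    {"slide": [0,0,0.15],"dr": [0,0,0]},
    {"slide": [0,0,0.15],"dr": [0,0,0]}
  ]
}}

```text
time: 16.8
eef_pos: [0.5546, 0.1629, 0.0261]
eef_rot: [-180.0, -0.0, 174.1]
ft_force: [0.4, -0.2, 0.3]
grip_width: 0.0426
finger_force: 0.0
```

```bash
python3 -c "
from h import *
go(.5550,.162,.026,174); print(bot.get_obs()['ft_torque'])"
```

```text
t 16.8 at [0.5546 0.1629 0.0261] [-1.7998e+02 -5.0000e-02  1.7405e+02] w 0.0426 F [ 0.4 -0.2  0.3]
slide [-0.003 -0.006  0.001] dr [-0.0001 -0.0003  0.0003]
[ 0.04016128 -0.00598129 -0.05532284]
```

Emit:
{"op": "apply_moves", "data": {
  "steps": [
    {"slide": [0,-0.006,0],"dr": [0,0,0]},
    {"slide": [0,-0.006,0],"dr": [0,0,0]},
    {"slide": [0,-0.006,0],"dr": [0,0,0]},
    {"slide": [0,-0.006,0],"dr": [0,0,0]},
    {"slide": [0,-0.006,0],"dr": [0,0,0]},
    {"slide": [0,-0.006,0],"dr": [0,0,0]},
    {"slide": [0,-0.006,0],"dr": [0,0,0]}
  ],
  "hand": 1,
  "squeeze": 40
}}

```text
time: 17.5
eef_pos: [0.5549, 0.1616, 0.027]
eef_rot: [-180.0, 0.0, 174.0]
ft_force: [-2.4, -5.6, 6.4]
grip_width: 0.0132
finger_force: 39.8
```

```bash
python3 -c "
from h import *
go(.5550,.162,.026,174); print(bot.get_obs()['ft_torque'],bot.get_obs()['finger_force'])"
```

```text
t 17.5 at [0.5549 0.1616 0.027 ] [-1.7995e+02  1.0000e-02  1.7403e+02] w 0.0132 F [-2.4 -5.6  6.4]
slide [-0.     0.003  0.007] dr [-0.0003  0.0001  0.0002]
[-0.88388578  0.39948038  0.07417438] 39.75772440433502
```

Emit:
{"op": "apply_moves", "data": {
  "steps": [
    {"slide": [0,-0.003,-0.004],"dr": [0,0,0]},
    {"slide": [0,-0.003,-0.004],"dr": [0,0,0.02]},
    {"slide": [0,-0.003,-0.004],"dr": [0,0,0.04]},
    {"slide": [0,-0.003,-0.004],"dr": [0,0,0.06]},
    {"slide": [0,-0.003,-0.004],"dr": [0,0,0.08]},
    {"slide": [0,-0.003,-0.004],"dr": [0,0,0.1]},
    {"slide": [0,-0.003,-0.004],"dr": [0,0,0.12]}
  ]
}}

```text
time: 18.2
eef_pos: [0.5548, 0.1614, 0.0271]
eef_rot: [-180.0, -0.0, 152.3]
ft_force: [1.3, -2.2, -5.5]
grip_width: 0.0132
finger_force: 40.5
```

```bash
cat >> h.py <<'E'
def tq():
    o=bot.get_obs(); print("t",o['time'],o['eef_pos'].round(4),"yaw",o['eef_rot'].round(2),"w",round(o['grip_width'],4),"F",o['ft_force'].round(1),"T",o['ft_torque'].round(3),"j7",o['joint_positions'][-1].round(1),"e7",o['effort'][-1].round(3))
E
python3 -c "
from h import *
tq()"
```

```text
t 18.2 [0.5548 0.1614 0.0271] yaw [-179.99   -0.    152.3 ] w 0.0132 F [ 1.3 -2.2 -5.5] T [-0.394 -0.38   0.263] j7 11.1 e7 1.452
```

Emit:
{"op": "apply_moves", "data": {
  "steps": [
    {"slide": [0,0,0],"dr": [0,0,0.025]},
    {"slide": [0,0,0],"dr": [0,0,0.05]},
    {"slide": [0,0,0],"dr": [0,0,0.075]},
    {"slide": [0,0,0],"dr": [0,0,0.1]},
    {"slide": [0,0,0],"dr": [0,0,0.12]},
    {"slide": [0,0,0],"dr": [0,0,0.14]},
    {"slide": [0,0,0],"dr": [0,0,0.16]},
    {"slide": [0,0,0],"dr": [0,0,0.18]}
  ]
}}

```text
time: 19.0
eef_pos: [0.5547, 0.1612, 0.0271]
eef_rot: [-180.0, 0.0, 119.9]
ft_force: [0.4, -2.7, -4.0]
grip_width: 0.0133
finger_force: 40.6
```

```bash
python3 -c "
from h import *
tq()"
```

```text
t 19.0 [0.5547 0.1612 0.0271] yaw [-1.7997e+02  2.0000e-02  1.1990e+02] w 0.0133 F [ 0.4 -2.7 -4. ] T [-0.676 -0.256  0.268] j7 -15.2 e7 1.377
```

Emit:
{"op": "apply_moves", "data": {
  "steps": [
    {"slide": [0,0,0],"dr": [0,0,0.01]},
    {"slide": [0,0,0],"dr": [0,0,0.02]},
    {"slide": [0,0,0],"dr": [0,0,0.03]},
    {"slide": [0,0,0],"dr": [0,0,0.04]}
  ]
}}

```text
time: 19.4
eef_pos: [0.5546, 0.1612, 0.0271]
eef_rot: [-180.0, 0.0, 112.8]
ft_force: [2.1, -6.3, -6.5]
grip_width: 0.0132
finger_force: 40.3
```

```bash
python3 -c "
from h import *
tq()"
```

```text
t 19.4 [0.5546 0.1612 0.0271] yaw [-1.7996e+02  2.0000e-02  1.1275e+02] w 0.0132 F [ 2.1 -6.3 -6.5] T [-1.042 -0.302  0.344] j7 -20.9 e7 0.554
```

Emit:
{"op": "apply_moves", "data": {
  "steps": [
    {"slide": [0,0,0],"dr": [0,0,0.01]},
    {"slide": [0,0,0],"dr": [0,0,0.02]},
    {"slide": [0,0,0],"dr": [0,0,0.03]}
  ]
}}

```text
time: 19.7
eef_pos: [0.5546, 0.1612, 0.0271]
eef_rot: [-180.0, 0.0, 107.3]
ft_force: [0.1, -6.1, -5.8]
grip_width: 0.013
finger_force: 40.3
```

```bash
python3 -c "
from h import *
tq()"
```

```text
t 19.7 [0.5546 0.1612 0.0271] yaw [-1.7996e+02  2.0000e-02  1.0735e+02] w 0.013 F [ 0.1 -6.1 -5.8] T [-1.067 -0.321  0.2  ] j7 -25.2 e7 0.539
```

Emit:
{"op": "apply_moves", "data": {
  "steps": [
    {"slide": [0,0,0],"dr": [0,0,0.01]},
    {"slide": [0,0,0],"dr": [0,0,0.02]}
  ]
}}

```text
time: 19.9
eef_pos: [0.5546, 0.1612, 0.0271]
eef_rot: [-180.0, 0.0, 103.7]
ft_force: [0.3, -5.7, -5.1]
grip_width: 0.0133
finger_force: 40.3
```

```bash
python3 -c "
from h import *
tq()"
```

```text
t 19.9 [0.5546 0.1612 0.0271] yaw [-1.7996e+02  2.0000e-02  1.0375e+02] w 0.0133 F [ 0.3 -5.7 -5.1] T [-1.126 -0.269  0.242] j7 -28.1 e7 0.536
```

Emit:
{"op": "apply_moves", "data": {
  "steps": [
    {"slide": [0,0,0],"dr": [0,0,0.01]},
    {"slide": [0,0,0],"dr": [0,0,0.02]}
  ]
}}

```text
time: 20.1
eef_pos: [0.5546, 0.1612, 0.0271]
eef_rot: [-180.0, 0.0, 100.1]
ft_force: [0.8, -5.5, -6.6]
grip_width: 0.0133
finger_force: 40.3
```

```bash
python3 -c "
from h import *
tq()"
```

```text
t 20.1 [0.5546 0.1612 0.0271] yaw [-1.7996e+02  3.0000e-02  1.0015e+02] w 0.0133 F [ 0.8 -5.5 -6.6] T [-1.203 -0.211  0.283] j7 -30.9 e7 0.533
```

Joint 7 effort at constant speed is a quiet signal (0.535 N m baseline), so I continue at the same speed.

Emit:
{"op": "apply_moves", "data": {
  "steps": [
    {"slide": [0,0,0],"dr": [0,0,0.01]},
    {"slide": [0,0,0],"dr": [0,0,0.02]}
  ]
}}

```text
time: 20.3
eef_pos: [0.5545, 0.1611, 0.0271]
eef_rot: [-180.0, 0.0, 96.5]
ft_force: [0.3, -5.6, -6.5]
grip_width: 0.0133
finger_force: 40.4
```

```bash
python3 -c "
from h import *
tq()"
```

```text
t 20.3 [0.5545 0.1611 0.0271] yaw [-1.7995e+02  3.0000e-02  9.6550e+01] w 0.0133 F [ 0.3 -5.6 -6.5] T [-1.222 -0.218  0.207] j7 -33.7 e7 0.53
```

Emit:
{"op": "apply_moves", "data": {
  "steps": [
    {"slide": [0,0,0],"dr": [0,0,0.01]},
    {"slide": [0,0,0],"dr": [0,0,0.02]}
  ]
}}

```text
time: 20.5
eef_pos: [0.5545, 0.1612, 0.0271]
eef_rot: [-180.0, 0.0, 93.0]
ft_force: [-0.1, -4.7, -6.8]
grip_width: 0.013
finger_force: 40.4
```

```bash
python3 -c "
from h import *
tq()"
```

```text
t 20.5 [0.5545 0.1612 0.0271] yaw [-1.7996e+02  3.0000e-02  9.2950e+01] w 0.013 F [-0.1 -4.7 -6.8] T [-1.167 -0.174  0.306] j7 -36.5 e7 0.527
```

Emit:
{"op": "apply_moves", "data": {
  "steps": [
    {"slide": [0,0,0],"dr": [0,0,0.01]},
    {"slide": [0,0,0],"dr": [0,0,0.02]}
  ]
}}

```text
time: 20.7
eef_pos: [0.5545, 0.1612, 0.0271]
eef_rot: [-180.0, 0.0, 89.3]
ft_force: [0.4, -5.3, -5.8]
grip_width: 0.013
finger_force: 40.4
```

```bash
python3 -c "
from h import *
tq()"
```

```text
t 20.7 [0.5545 0.1612 0.0271] yaw [-1.7996e+02  3.0000e-02  8.9350e+01] w 0.013 F [ 0.4 -5.3 -5.8] T [-1.224 -0.14   0.256] j7 -39.3 e7 0.525
```

Emit:
{"op": "apply_moves", "data": {
  "steps": [
    {"slide": [0,0,0],"dr": [0,0,0.01]},
    {"slide": [0,0,0],"dr": [0,0,0.02]}
  ]
}}

```text
time: 20.9
eef_pos: [0.5545, 0.1611, 0.0271]
eef_rot: [-180.0, 0.0, 85.7]
ft_force: [-0.5, -6.2, -5.7]
grip_width: 0.0131
finger_force: 40.4
```

```bash
python3 -c "
from h import *
tq()"
```

```text
t 20.9 [0.5545 0.1611 0.0271] yaw [-1.7996e+02  4.0000e-02  8.5740e+01] w 0.0131 F [-0.5 -6.2 -5.7] T [-1.229 -0.085  0.323] j7 -42.1 e7 0.522
```

Emit:
{"op": "apply_moves", "data": {
  "steps": [
    {"slide": [0,0,0],"dr": [0,0,0.01]},
    {"slide": [0,0,0],"dr": [0,0,0.02]}
  ]
}}

```text
time: 21.1
eef_pos: [0.5545, 0.1612, 0.0271]
eef_rot: [-180.0, 0.0, 82.1]
ft_force: [-0.5, -6.1, -5.0]
grip_width: 0.0131
finger_force: 40.5
```

```bash
python3 -c "
from h import *
tq()"
```

```text
t 21.1 [0.5545 0.1612 0.0271] yaw [-1.7996e+02  4.0000e-02  8.2150e+01] w 0.0131 F [-0.5 -6.1 -5. ] T [-1.258 -0.103  0.286] j7 -44.9 e7 0.501
```

Emit:
{"op": "apply_moves", "data": {
  "steps": [
    {"slide": [0,0,0],"dr": [0,0,0.01]}
  ]
}}

```text
time: 21.2
eef_pos: [0.5544, 0.1611, 0.0271]
eef_rot: [-180.0, 0.0, 80.4]
ft_force: [-1.1, -5.3, -5.6]
grip_width: 0.0131
finger_force: 40.6
```

```bash
python3 -c "
from h import *
tq()"
```

```text
t 21.2 [0.5544 0.1611 0.0271] yaw [-1.7996e+02  5.0000e-02  8.0350e+01] w 0.0131 F [-1.1 -5.3 -5.6] T [-1.326 -0.023  0.333] j7 -46.3 e7 0.474
```

Emit:
{"op": "apply_moves", "data": {
  "steps": [
    {"slide": [0,0,0],"dr": [0,0,0.01]}
  ]
}}

```text
time: 21.3
eef_pos: [0.5544, 0.1612, 0.0271]
eef_rot: [-180.0, 0.0, 78.6]
ft_force: [0.3, -5.3, -5.5]
grip_width: 0.0132
finger_force: 40.6
```

```bash
python3 -c "
from h import *
tq()"
```

```text
t 21.3 [0.5544 0.1612 0.0271] yaw [-1.7996e+02  5.0000e-02  7.8560e+01] w 0.0132 F [ 0.3 -5.3 -5.5] T [-1.269 -0.06   0.319] j7 -47.7 e7 0.449
```

Emit:
{"op": "apply_moves", "data": {
  "steps": [
    {"slide": [0,0,0],"dr": [0,0,0.01]},
    {"slide": [0,0,0],"dr": [0,0,0.02]}
  ]
}}

```text
time: 21.5
eef_pos: [0.5544, 0.1612, 0.0271]
eef_rot: [-180.0, 0.0, 75.0]
ft_force: [-1.5, -6.4, -5.4]
grip_width: 0.0136
finger_force: 40.7
```

```bash
python3 -c "
from h import *
tq()"
```

```text
t 21.5 [0.5544 0.1612 0.0271] yaw [-1.7996e+02  5.0000e-02  7.4960e+01] w 0.0136 F [-1.5 -6.4 -5.4] T [-1.279  0.004  0.419] j7 -50.4 e7 0.397
```

Emit:
{"op": "apply_moves", "data": {
  "steps": [
    {"slide": [0,0,0],"dr": [0,0,0.01]}
  ]
}}

```text
time: 21.6
eef_pos: [0.5544, 0.1612, 0.0271]
eef_rot: [-180.0, 0.1, 73.2]
ft_force: [-0.7, -6.2, -5.7]
grip_width: 0.0129
finger_force: 40.7
```

```bash
python3 -c "
from h import *
tq()"
```

```text
t 21.6 [0.5544 0.1612 0.0271] yaw [-1.7996e+02  5.0000e-02  7.3160e+01] w 0.0129 F [-0.7 -6.2 -5.7] T [-1.307 -0.005  0.395] j7 -51.8 e7 0.372
```

The rise over free turning is about 0.14 N m, both in wrist torque and joint 7 effort, which is about 12 N. I release and lift straight out.

Emit:
{"op": "apply_moves", "data": {
  "steps": [
    {"slide": [0,0,0],"dr": [0,0,0]},
    {"slide": [0,0,0],"dr": [0,0,0]}
  ]
}}

```text
time: 21.8
eef_pos: [0.5544, 0.1612, 0.0271]
eef_rot: [-180.0, 0.1, 73.2]
ft_force: [-1.1, -5.8, -5.0]
grip_width: 0.0129
finger_force: 40.5
```

Emit:
{"op": "apply_moves", "data": {
  "steps": [
    {"slide": [0,0,0],"dr": [0,0,0]},
    {"slide": [0,0,0],"dr": [0,0,0]},
    {"slide": [0,0,0],"dr": [0,0,0]},
    {"slide": [0,0,0],"dr": [0,0,0]},
    {"slide": [0,0,0],"dr": [0,0,0]},
    {"slide": [0,0,0],"dr": [0,0,0]}
  ],
  "hand": 0.55
}}

```text
time: 22.4
eef_pos: [0.5549, 0.1618, 0.0274]
eef_rot: [180.0, -0.0, 73.2]
ft_force: [0.1, 0.3, -0.1]
grip_width: 0.0382
finger_force: 0.0
```

Emit:
{"op": "apply_moves", "data": {
  "steps": [
    {"slide": [0,0,-0.05],"dr": [0,0,0]},
    {"slide": [0,0,-0.15],"dr": [0,0,0]},
    {"slide": [0,0,-0.3],"dr": [0,0,0]},
    {"slide": [0,0,-0.5],"dr": [0,0,0]},
    {"slide": [0,0,-0.7],"dr": [0,0,0]},
    {"slide": [0,0,-0.85],"dr": [0,0,0]},
    {"slide": [0,0,-0.85],"dr": [0,0,0]},
    {"slide": [0,0,-0.85],"dr": [0,0,0]}
  ]
}}

```text
time: 23.2
eef_pos: [0.555, 0.1617, 0.156]
eef_rot: [179.9, -0.0, 73.2]
ft_force: [-0.4, -0.9, -0.5]
grip_width: 0.038
finger_force: 0.0
```

```bash
python3 - <<'E'
from h import *
tq()
m=bot.camera_model("wrist"); im=bot.read_camera("wrist")
g=im.max(2); c=proj(m,[[.555,.1617,.078]])[0]; print(c)
for th in (65,75,85):
    n,l,st,ct=cv2.connectedComponentsWithStats((g<th).astype(np.uint8)); i=l[int(c[1])-10,int(c[0])]
    ys,xs=np.where(l==i); r=cv2.minAreaRect(np.c_[xs,ys].astype(np.float32))
    bb=w(m,cv2.boxPoints(r),.078)[:,:2]; e=[bb[1]-bb[0],bb[2]-bb[1]]; L=max(e,key=np.linalg.norm)
    print(th,st[i],"ctr",bb.mean(0).round(4),np.linalg.norm(L).round(4),"ang",np.degrees(np.arctan2(L[1],L[0])).round(1))
E
```

```text
t 23.2 [0.555  0.1617 0.156 ] yaw [ 1.7992e+02 -5.0000e-02  7.3240e+01] w 0.038 F [-0.4 -0.9 -0.5] T [ 0.009  0.018 -0.011] j7 -48.1 e7 0.06
[255.80217717 185.77661052]
65 [248 153  17  57 908] ctr [0.5562 0.165 ] 0.0478 ang -106.3
75 [247 152  19  59 983] ctr [0.5564 0.1648] 0.0497 ang 71.6
85 [    0   125   512   259 51344] ctr [0.5302 0.0794] 0.413 ang -16.7
```

The bar stayed where I left it (about 73° against the hand's 73.2°) and the hand is clear. I'm handing in.

```bash
python3 -c "
from h import *
print(bot.hand_in())"
```

```text
the job is handed in; nothing more can be done
None
```

I placed the large nut plate nut-up in the bay and clamped it at an estimated 12 N of jaw force, with the hand clear and the job handed in at about 23 s; the hand-in gave no verdict.

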